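# Creep the loaded kit crate under the sanitising spray

### The job

Put every piece of gym kit lying loose on the slab (whichever there are of the dumbbell, wooden roller, carabiner and clear lidded box) into the heavy crate. Then walk the crate straight ahead up to the bay's back rail by pushing its two near corner posts in turn, a few centimetres at a time and each at least twice, keeping it from slewing far round and keeping off the clear front panel between the posts; once it stands square against the rail, give it two squirts: press the spray cap right down twice, letting it spring back up each time. Do not press the cap before that, and leave everything else as it is.

Things in the scene. Friction and masses are not known exactly. Their poses are not given: they have to be found in the camera images.
- bay: The fixed spray bay: a back rail across its far side, two thin dark strips 160 mm long marking its sides (y = +-172 mm), and an upright spray bottle (56 mm diameter, on a 75 x 75 x 12 mm foot) at x = -70, y = +222 mm. Origin on the slab where the middle of the crate's underside belongs; x points away from the robot to the rail, y to the left, z up.
- bay_rail (a point): Middle of the near face of the bay's aluminium back rail (30 deep x 340 wide x 40 mm high), 20 mm above the slab, 80 mm beyond the bay's origin. With the crate home (origin on the bay's origin, axes parallel) its far wall is 2 mm short of this face.
- crate: The heavy open crate, 1.3 to 2.1 kg empty: dark steel base 156 (x) x 300 (y) x 12 mm, plywood side and far walls 8 mm thick, top edge 55 mm above the slab, clear near panel. Origin: centre of the underside; x points to its far side (far wall face at x = +78 mm), y to its left, z up. Slides on the slab with friction about 0.6; it starts 125 to 150 mm short of home.
- crate_in (a point): Centre of the crate's inner floor, 12 mm above the crate's origin; the floor reaches 70 mm from it in crate x and 142 mm in crate y, either way.
- post_left: Left near corner post of the crate, part of it: wooden block 28 (x) x 45 (y) x 68 mm high. Origin at its middle, at x = -84, y = +127.5, z = 36 mm in the crate's frame; its near face, to push on, is at crate x = -98 mm, 21 mm proud of the clear panel. Axes as the crate's.
- post_right: Right near corner post, the same block at crate x = -84, y = -127.5, z = 36 mm; near face at crate x = -98 mm.
- crate_panel: The clear acrylic panel between the posts, part of the crate, 6 x 206 x 43 mm, top edge 55 mm above the slab, origin at its middle (crate x = -74, z = 33.5 mm). Do not push on it.
- cap (a joint): Travel of the sprung spray cap: 0 up, 0.008 m right down. It takes about 2.5 N to start it and 6.5 N to hold it right down, and it springs back by itself.
- cap_top (a point): Centre of the top of the spray cap, a grey disc 32 mm across with a short nozzle pointing to the bay, on the fixed bottle; 194 mm above the slab when up. Pressed straight down.
- dumbbell: Navy plastic dumbbell, 138 mm long, 0.5 kg: hexagonal heads 52 mm across flats and 32 mm thick, round handle 26 mm thick and 74 mm long between them with its axis 26 mm up. Origin: centre of its underside, on the slab when it lies there; x along its length. May be absent.
- roller: Wooden massage roller like a small cart, 0.22 kg: block 130 x 34 mm, from 14 to 54 mm up, with four fixed discs 34 mm in diameter at its sides (x = +-46 mm, 62 mm over the discs; 58 mm free between the discs of a side). Origin: centre of its underside, on the slab when it lies there; x along its length. May be absent.
- carabiner: Aluminium carabiner lying flat, 100 x 52 mm, a loop of 12 mm round bar, 80 g; its two straight sides run along x at y = +-20 mm. Origin: centre of its underside, on the slab when it lies there; x along its length. May be absent.
- acrylic_box: Clear acrylic box with its lid clipped on, 150 g: 100 x 56 x 36 mm with a lid 104 x 60 x 8 mm on top (44 mm high in all), a cork pad inside. Origin: centre of its underside, on the slab when it lies there; x along its length. May be absent.
- clamp: Bystander: small black spring clamp lying on the slab, about 90 mm long, 20 mm high. Leave it.
- mug: Bystander: white mug, 80 mm diameter, 95 mm high. Leave it.
- chalk_jar: Bystander: jar, 70 mm diameter, 80 mm high. Leave it.
- ball_center (a point): Bystander: centre of a red silicone ball, 65 mm diameter, in a small black rubber dish. Leave it.

How it is judged:
On the way, in this order (a step that is already met when the one before it is completed fails the run):
1. every piece of kit that is there lies in the crate (x of dumbbell in the frame of crate between -0.068 and 0.068 m and y of dumbbell in the frame of crate between -0.14 and 0.14 m and z of dumbbell in the frame of crate between 0 and 0.065 m and linear speed of each of dumbbell, roller, carabiner, acrylic_box below 0.05 m/s and x of roller in the frame of crate between -0.068 and 0.068 m and y of roller in the frame of crate between -0.14 and 0.14 m and z of roller in the frame of crate between 0 and 0.065 m and x of carabiner in the frame of crate between -0.068 and 0.068 m and y of carabiner in the frame of crate between -0.14 and 0.14 m and z of carabiner in the frame of crate between 0 and 0.065 m and x of acrylic_box in the frame of crate between -0.068 and 0.068 m and y of acrylic_box in the frame of crate between -0.14 and 0.14 m and z of acrylic_box in the frame of crate between 0 and 0.065 m), for 0.2 s.
2. on the way the left post is pushed (crate less than 110 mm from home) (contact force between any of the fingers, the arm and post_left above 1 N and x of crate in the frame of bay above -0.11 m), for 0.04 s.
3. then the right post (less than 85 mm from home) (contact force between any of the fingers, the arm and post_right above 1 N and x of crate in the frame of bay above -0.085 m), for 0.04 s.
4. then the left post again (less than 55 mm from home) (contact force between any of the fingers, the arm and post_left above 1 N and x of crate in the frame of bay above -0.055 m), for 0.04 s.
5. the crate stands square in the bay against the rail (x of crate in the frame of bay between -0.015 and 0.02 m and y of crate in the frame of bay between -0.035 and 0.035 m and angle between the x axis of crate and the x axis of bay, either way round below 0.1 rad), for 0.2 s.
6. the spray cap is pressed right down (value of joint cap above 0.0055 m), for 0.05 s.
7. the cap has sprung back up (value of joint cap below 0.002 m), for 0.1 s.
8. the cap is pressed right down a second time (value of joint cap above 0.0055 m), for 0.05 s.
9. the cap has sprung back up again (value of joint cap below 0.002 m), for 0.1 s.
At the end, for the whole second after the job is handed in: Every piece of kit that is there rests inside the crate (its origin within the inner floor, less than 65 mm above the crate's underside); the crate is flat and still, within 15 mm of home along the bay, 35 mm sideways and 0.1 rad of square; the cap is up (all of step 1 and all of step 5 and value of joint cap below 0.002 m and linear speed of crate below 0.02 m/s and angle between crate's own z axis and vertical below 0.08 rad); the robot touches nothing.
It fails at once if the clear front panel is pushed on (over 3 N) (contact force between any of the fingers, the arm and crate_panel above 3 N).
It fails at once if the crate slews more than 0.35 rad from the bay's direction (angle between the x axis of crate and the x axis of bay, either way round above 0.35 rad).
It fails at once if the crate is tipped by more than 0.2 rad (angle between crate's own z axis and vertical above 0.2 rad).
It fails at once if the cap is pressed while the crate is not home (value of joint cap above 0.004 m and not (x of crate in the frame of bay between -0.015 and 0.02 m and y of crate in the frame of bay between -0.035 and 0.035 m and angle between the x axis of crate and the x axis of bay, either way round below 0.1 rad)).
It fails at once if a bystander is moved by more than 40 mm (distance of any of clamp, mug, chalk_jar, ball_center from where it was at the start of the episode above 0.04 m).
Of dumbbell, roller, carabiner, acrylic_box only 2 to 3 are there at a start; the rules pass over those that are not, and their reading is None.
At some moment in a run one of dumbbell, roller, carabiner, acrylic_box may be knocked a few centimetres aside while the robot is not near it.
Once in a run the grip may slacken for a moment while it holds something.
It also fails if it takes over 210 s, if anything falls off the work surface, if the arm or the gripper's body presses on something with over 40 N, if the wrist force passes 120 N, or if a joint passes its speed limit or range.

### The arm

A 7-joint arm with a two-finger parallel gripper is mounted at the origin on the work surface. World frame = base frame: x ahead of the robot, y to its left, z up, the work surface at z = 0. Lengths are in m, angles in rad, forces in N, time in s.
With the tool pointing down it reaches from about 0.425 to 1.025 m from the base axis. Payload 3.6 kg.
Tool frame: the origin (TCP) lies at the very end of the fingers, on their centre line; the grasp point (between the pads) lies 19 mm behind it; z points along the fingers, y is the line along which they close (so a half turn about z gives the same grasp; the last joint's range is limited). The gripper opens to 85 mm and grips with 20 to 120 N. Pads are 22 mm wide; open, the fingers measure 114 mm over their backs; the gripper's body (76 mm by 85 mm) begins 54 mm behind the grasp point. The pads swing forward as they close: fully open they stand 13 mm farther back than shut.
Start: joints at [-1.296, 0.591, 0.048, 1.609, -0.033, 0.943, -0.034], TCP at [0.261, 0.677, 0.231] pointing down, gripper open.
Joint ranges: [-2.69, 2.69], [-0.47, 2.24], [-1.27, 1.36], [0.19, 2.51], [-1.53, 4.68], [0.08, 2.07], [-3.09, 3.09]. Speed limits (rad/s): [2.57, 2.57, 3.14, 3.14, 3.14, 3.14, 3.14].

### API

Orientations are given as a unit quaternion [x, y, z, w].
In Python, from plant import manip gives the robot as it stands.
- The arm moves only by the tool carry_out, never from a script. Its argument "plan" is a list of rows, each a list of 7 numbers: the shift along the world's x, y, z in cm, then the turn, a rotation vector about the world's x, y, z in degrees, then the opening, from 0 (shut) to 1 (fully open). In form: [[x, y, z, rx, ry, rz, hand], ...]. A call has 1 to 8 rows; each row is the pose to reach, as a shift and turn from the pose commanded when the call began; what a row does not reach only later rows make up. A row lasts 1/10 s, in which the tool goes at most 50 mm and 8.59 degrees, less where a joint would pass 70% of its speed; a pose out of reach is approached as far as the arm can. A call with a gripper value outside its range is refused whole. The fingers move at their own pace and stop on an object; "squeeze" is the grip in N (left out, the last holds). Time passes only in rows, so rows that repeat a pose let the fingers close. It gives the time, the measured TCP pose, the force, the opening and the grip force at its end, in the units of the state.
- manip.read_state(): the state, without advancing time (a new reading comes with each control period).
- manip.capture(name): name is "side" or "top"; returns the picture (400x640x3 uint8, red, green, blue); there is no depth.
- manip.get_calibration(name): a dict with "camera_matrix" (3x3 intrinsics, pixels), "R" (3x3) and "t" (3): a world point X has camera coordinates R X + t. Camera axes: x right, y down, z forward; pixel columns grow to the right and rows downward; lengths in m; the calibration is good to about 2 mm. A picture is of the moment at which its call begins. get_calibration takes no time and is no camera call.
- manip.close_job(): hands the job in; it is judged then, once.
Trained networks look in the newest picture that a camera, given by its name, has taken for a name from the list of things; names that differ only in an ending like _2 or _b are one class to them, and where a whole thing is asked for, a point or a joint stands for the part that bears it (a point fixed in the world has none). Each returns a list of dicts, best first, with "score" (0 to 1); they miss things now and then, are a little off and sometimes report something else, mostly with a low value. They report only what shows in the picture. A call takes as long as a camera call.
- manip.search_frame(name, camera): "extent" ([left, top, width, height] in pixels, round what is visible of it).
The state is a dict: "time": time; "joint_pos": joint angles; "joint_vel": joint speeds; "effort": joint torques, N m; "tcp_pos": TCP position; "tool_rot": TCP orientation; "ft_force": force on the tool from outside, world axes, zero at the start; "moment": the same for the moment, N m; "opening": finger opening in m; "finger_force": force on a finger pad.
Only numpy, scipy, OpenCV 4.12 (cv2) and the standard library are available. Lean on these libraries where they do the work, as an engineer would, in place of code of your own. Each camera call takes 0.05 s, during which the arm holds its last target. There are 200 camera calls.

## Working session

There is one attempt and no reset: what is moved stays moved. The work goes in short steps, Python scripts to look and compute and a tool call to move; the robot and the scene stay as the last step left them, time stands still between calls to the robot, and variables do not carry over. Pictures are saved under pics/ and viewed, at most 14 in all, crops included, and the job is handed in when it is done.

Besides the shell and the picture viewer there is one more tool, called after "Request:" by a JSON object that holds its "fn" and its "kwargs", one argument or row to a line. carry_out: Moves the arm, as the interface text tells. Its arguments: {"type":"object","properties":{"plan":{"type":"array","items":{"type":"array","items":{"type":"number"}}},"squeeze":{"type":"number"}},"required":["plan"]}

```bash
ls; mkdir -p pics
cat > h.py <<'E'
from plant import manip
import numpy as np, cv2
def save(cam,name):
    im=manip.capture(cam); cv2.imwrite(f'pics/{name}.png',cv2.cvtColor(im,cv2.COLOR_RGB2BGR)); return im
def ray(cam,uv,z):
    c=manip.get_calibration(cam);K,R,t=[np.array(c[k]) for k in("camera_matrix","R","t")]
    d=R.T@np.linalg.solve(K,[uv[0],uv[1],1.]);o=-R.T@t.ravel()
    return o+d*(z-o[2])/d[2]
def proj(cam,X):
    c=manip.get_calibration(cam);K,R,t=[np.array(c[k]) for k in("camera_matrix","R","t")]
    p=K@(R@np.array(X)+t.ravel());return p[:2]/p[2]
E
python3 - <<'E'
from h import *
np.set_printoptions(precision=4,suppress=True)
for c in("side","top"):
    save(c,c+'0'); k=manip.get_calibration(c); R=np.array(k["R"]);print(c,k["camera_matrix"],-R.T@np.array(k["t"]).ravel(),R[2])
    for n in["dumbbell","roller","carabiner","acrylic_box","crate","post_left","post_right","cap","bay","clamp","mug","chalk_jar","ball_center"]:
        print(n,[(np.round(d["extent"]).tolist(),round(d["score"],2)) for d in manip.search_frame(n,c)[:2]])
s=manip.read_state();print(s["time"],s["tcp_pos"],s["tool_rot"],s["opening"])
E
```

```text
pics
side [[484.5164   0.     313.7816]
 [  0.     484.5164 202.9578]
 [  0.       0.       1.    ]] [-0.0976 -0.8186  1.5222] [ 0.4135  0.4634 -0.7837]
dumbbell [([356.0, 274.0, 42.0, 30.0], 0.94), ([196.0, 142.0, 26.0, 29.0], 0.65)]
roller [([324.0, 292.0, 37.0, 42.0], 0.86), ([276.0, 164.0, 122.0, 64.0], 0.36)]
carabiner []
acrylic_box []
crate [([276.0, 199.0, 90.0, 78.0], 0.61)]
post_left [([271.0, 220.0, 14.0, 22.0], 0.55), ([287.0, 231.0, 40.0, 35.0], 0.4)]
post_right [([323.0, 258.0, 14.0, 23.0], 0.54), ([284.0, 162.0, 10.0, 9.0], 0.48)]
cap [([284.0, 163.0, 7.0, 6.0], 0.57)]
bay [([277.0, 165.0, 116.0, 87.0], 0.84)]
clamp [([377.0, 237.0, 18.0, 24.0], 0.65)]
mug [([197.0, 142.0, 25.0, 26.0], 0.91)]
chalk_jar [([278.0, 164.0, 114.0, 62.0], 0.7), ([402.0, 298.0, 22.0, 27.0], 0.59)]
ball_center [([382.0, 323.0, 21.0, 17.0], 0.57)]
top [[390.4598   0.     314.1653]
 [  0.     390.4598 193.8455]
 [  0.       0.       1.    ]] [ 0.4516 -0.0012  1.2475] [ 0.1524  0.0028 -0.9883]
dumbbell [([407.0, 193.0, 45.0, 32.0], 0.61)]
roller [([405.0, 245.0, 44.0, 24.0], 0.96), ([287.0, 175.0, 102.0, 68.0], 0.74)]
carabiner [([191.0, 208.0, 29.0, 15.0], 0.63)]
acrylic_box []
crate [([287.0, 178.0, 101.0, 65.0], 0.83)]
post_left [([289.0, 233.0, 16.0, 10.0], 0.63), ([248.0, 127.0, 132.0, 78.0], 0.18)]
post_right [([372.0, 226.0, 17.0, 10.0], 0.44)]
cap [([249.0, 177.0, 20.0, 10.0], 0.46)]
bay [([245.0, 127.0, 140.0, 80.0], 0.71)]
clamp [([386.0, 153.0, 27.0, 12.0], 0.53)]
mug [([118.0, 215.0, 44.0, 27.0], 0.69), ([373.0, 225.0, 16.0, 11.0], 0.58)]
chalk_jar [([461.0, 194.0, 29.0, 20.0], 0.78)]
ball_center [([467.0, 223.0, 20.0, 19.0], 0.76)]
1.4 [0.2607 0.6765 0.2313] [ 0.1829  0.9831 -0.     -0.    ] 0.08549401586998849
```

Run:
```python
import cv2
a=cv2.imread('pics/top0.png')[110:290,110:510]; b=cv2.imread('pics/side0.png')[130:360,180:440]
cv2.imwrite('pics/ta.png',cv2.resize(a,None,fx=2,fy=2,interpolation=cv2.INTER_CUBIC)); cv2.imwrite('pics/sa.png',cv2.resize(b,None,fx=2.5,fy=2.5,interpolation=cv2.INTER_CUBIC))
```

```text
(no output)
```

View pics/ta.png

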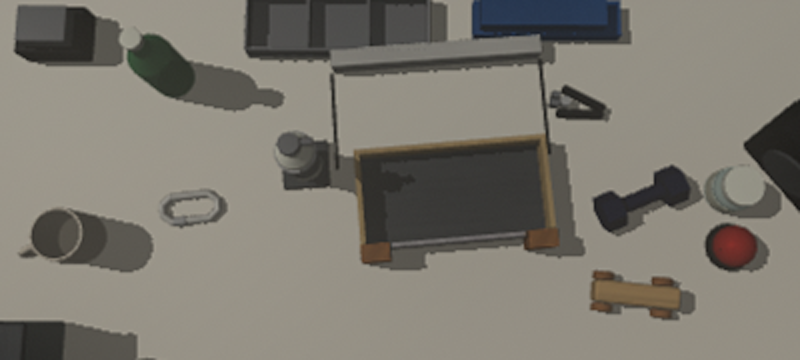

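View pics/sa.png

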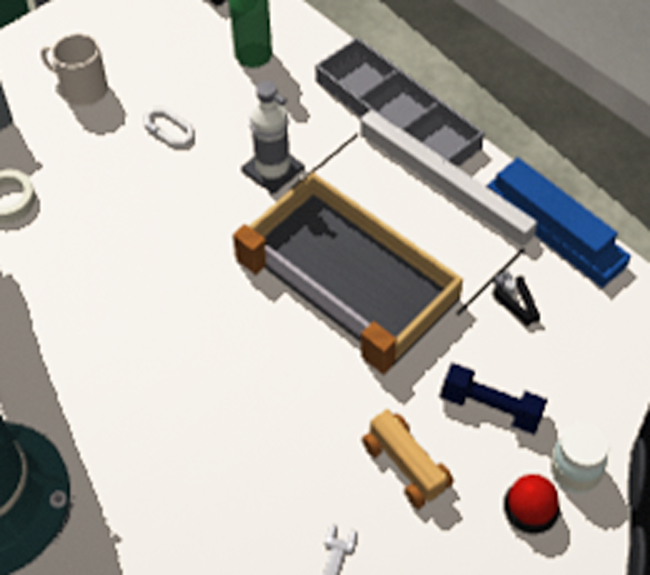

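The views show the dumbbell (top px ≈430,209), the roller (≈429,257) and the carabiner (≈205,213). No acrylic box is visible, and the crate is slightly turned, with its posts at ≈(298,236) and (381,229).

```bash
cat >> h.py <<'E'
np.set_printoptions(precision=4,suppress=True)
def crop(u,v): return (110+u/2,110+v/2)
E
python3 - <<'E'
from h import *
P=lambda n,u,v,z: print(n,ray("top",crop(u,v),z)[:2])
P('carab L',160,208,.008);P('carab R',221,206,.008);P('carab c',190,207,.008)
P('dumb1',609,208,.035);P('dumb2',671,186,.035)
P('rolL',594,287,.054);P('rolR',681,294,.054); P('rolc',637,294,.05)
P('crFL',357,151,.055);P('crFR',545,137,.055)
P('postL',376,246,.07);P('postR',542,231,.07)
P('railL',333,72,.0);P('railR',541,56,.0)
P('stripLn',337,167,0);P('stripRn',549,152,0)
P('cap',289,143,.194)
S=lambda n,u,v,z: print(n,ray("side",(180+u/2.5,130+v/2.5),z)[:2])
S('carab',169,128,.008);S('d1',458,378,.035);S('d2',530,405,.035);S('rol c',408,450,.05)
S('cap',266,92,.194);S('postL',251,232,.07);S('postR',380,328,.07)
S('stripRn',460,312,0);S('stripLn',297,187,0);S('crFL',315,177,.055);S('crFR',460,279,.055)
E
```

```text
carab L [0.5762 0.398 ]
carab R [0.5798 0.3008]
carab c [0.578  0.3502]
dumb1 [ 0.5764 -0.3106]
dumb2 [ 0.6113 -0.4087]
rolL [ 0.4546 -0.2789]
rolR [ 0.4447 -0.4097]
rolc [ 0.4444 -0.3446]
crFL [0.6614 0.0819]
crFR [ 0.6847 -0.2099]
postL [0.514  0.0502]
postR [ 0.5376 -0.1996]
railL [0.8031 0.1272]
railR [ 0.8317 -0.216 ]
stripLn [0.6447 0.1177]
stripRn [ 0.6707 -0.2255]
cap [0.6477 0.1657]
carab [0.5784 0.3485]
d1 [ 0.5787 -0.3113]
d2 [ 0.6206 -0.4069]
rol c [ 0.446  -0.3462]
cap [0.6446 0.1628]
postL [0.5147 0.0553]
postR [ 0.54   -0.1944]
stripRn [ 0.6763 -0.2248]
stripLn [0.6554 0.1154]
crFL [0.6617 0.0775]
crFR [ 0.6891 -0.2072]
```

Request:
{"fn": "carry_out", "kwargs": {
  "plan": [
    [4.2,-4.1,0,0,0,-8.4,1],
    [8.4,-8.2,0,0,0,-16.8,1],
    [12.6,-12.3,0,0,0,-25.2,1],
    [16.8,-16.4,0,0,0,-33.6,0.28],
    [21,-20.5,0,0,0,-42,0.28],
    [25.2,-24.6,0,0,0,-50.4,0.28],
    [29.4,-28.7,0,0,0,-58.8,0.28],
    [33.7,-32.7,-3,0,0,-67,0.28]
  ],
  "squeeze": 40
}}

```text
time: 2.2
tcp_pos: [0.5489, 0.3977, 0.2211]
tool_rot: [0.697, 0.717, 0.002, 0.0]
ft_force: [-0.1, -0.3, 0.1]
opening: 0.0235
finger_force: 0.0
```

Request:
{"fn": "carry_out", "kwargs": {
  "plan": [
    [0,0,0,0,0,0,0.28],
    [0,0,-4,0,0,0,0.28],
    [0,0,-8,0,0,0,0.28],
    [0,0,-8,0,0,0,0.28]
  ]
}}

```text
time: 2.6
tcp_pos: [0.5419, 0.3966, 0.1338]
tool_rot: [0.695, 0.719, -0.006, -0.001]
ft_force: [-0.7, -0.0, -0.5]
opening: 0.0237
finger_force: 0.0
```

```bash
cat >> h.py <<'E'
def st():
    s=manip.read_state();x,y,z,w=s["tool_rot"]
    from scipy.spatial.transform import Rotation as Ro
    Y=Ro.from_quat(s["tool_rot"]).as_matrix()
    print('t',round(s["time"],2),'tcp',np.array(s["tcp_pos"]),'yaw(y)',round(np.degrees(np.arctan2(Y[1,1],Y[0,1])),1),'zax',Y[:,2],'F',np.array(s["ft_force"]),'open',round(s["opening"],4),'ff',s["finger_force"]);return s
def look(cam,name,u,v,w,h,f):
    im=save(cam,name); b=cv2.cvtColor(im,cv2.COLOR_RGB2BGR)[v:v+h,u:u+w]
    cv2.imwrite(f'pics/{name}.png',cv2.resize(b,None,fx=f,fy=f,interpolation=cv2.INTER_CUBIC))
E
python3 - <<'E'
from h import *
st(); look("side","s1",200,130,160,120,4)
st(); print(proj("side",[.598,.35,.006]))
E
```

```text
t 2.6 tcp [0.5419 0.3966 0.1338] yaw(y) 2.0 zax [-0.0097 -0.0066 -0.9999] F [-0.7484 -0.0032 -0.4783] open 0.0237 ff 0.0
t 2.65 tcp [0.544  0.3977 0.1367] yaw(y) 2.0 zax [-0.0053 -0.0037 -1.    ] F [ 0.4743 -0.1152  0.2176] open 0.024 ff 0.0
[251.1645 178.8873]
```

View pics/s1.png

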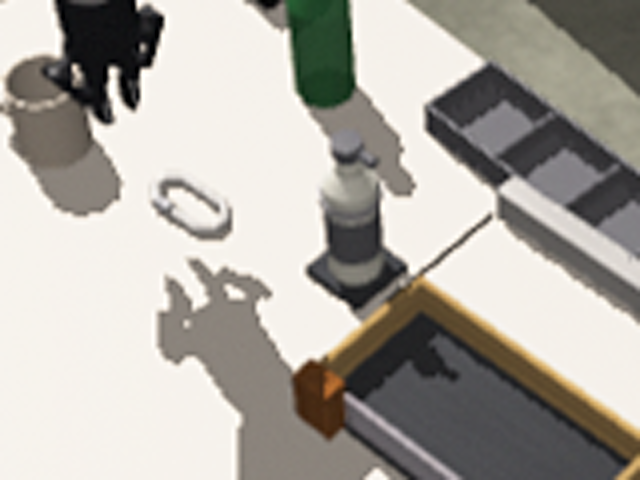

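The carabiner is still where it was, at side px (247,181). The hand is above and left of it, so I'll close the remaining offset.

Request:
{"fn": "carry_out", "kwargs": {
  "plan": [
    [2.7,-2.4,0,0,0,0,0.28],
    [5.4,-4.8,-2,0,0,0,0.28],
    [5.4,-4.8,-6,0,0,0,0.28],
    [5.4,-4.8,-9.5,0,0,0,0.28],
    [5.4,-4.8,-9.5,0,0,0,0.28]
  ]
}}

```text
time: 3.15
tcp_pos: [0.5982, 0.3497, 0.0419]
tool_rot: [0.695, 0.719, -0.003, -0.001]
ft_force: [-0.8, -0.8, -0.5]
opening: 0.0239
finger_force: 0.0
```

Run:
```python
from h import *
look("side","s2",215,140,80,60,8)
st(); print(manip.search_frame("carabiner","side"))
```

```text
t 3.2 tcp [0.5997 0.3508 0.0442] yaw(y) 2.0 zax [-0.0018 -0.0007 -1.    ] F [ 0.358  -0.4205 -1.3302] open 0.0239 ff 0.0
[{'extent': [237.3, 173.4, 22.3, 16.0], 'score': 0.44}]
```

View pics/s2.png

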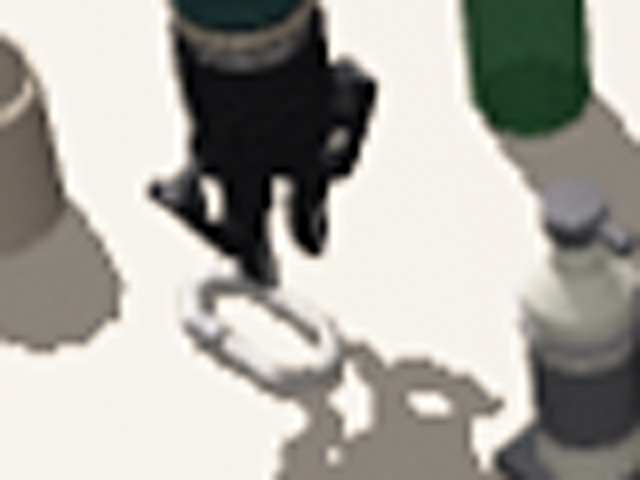

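The fingers stand over the carabiner's far bar (side px ≈248,175). Next I go down and close.

Request:
{"fn": "carry_out", "kwargs": {
  "plan": [
    [-0.1,0,-2,0,0,0,0.28],
    [-0.1,0,-4,0,0,0,0.28],
    [-0.1,0,-4,0,0,0,0.28],
    [-0.1,0,-4,0,0,0,0],
    [-0.1,0,-4,0,0,0,0],
    [-0.1,0,-4,0,0,0,0],
    [-0.1,0,1,0,0,0,0],
    [-0.1,0,6,0,0,0,0]
  ]
}}

```text
time: 4.05
tcp_pos: [0.5979, 0.3498, 0.1035]
tool_rot: [0.695, 0.719, -0.002, -0.0]
ft_force: [1.6, 0.1, -0.2]
opening: 0.0096
finger_force: 39.2
```

Run:
```python
from h import *
manip.capture("side")
st(); print(manip.search_frame("carabiner","side")[:2])
```

```text
t 4.1 tcp [0.6041 0.3524 0.1141] yaw(y) 1.9 zax [ 0.0107  0.0063 -0.9999] F [ 1.9753 -0.1384  4.8075] open 0.0098 ff 39.420384764671326
[]
```

Request:
{"fn": "carry_out", "kwargs": {
  "plan": [
    [-3,-3,0,0,0,0,0],
    [-6,-7,0,0,0,0,0],
    [-6,-11,0,0,0,0,0],
    [-6,-15,0,0,0,1,0],
    [-6,-19,0,0,0,2,0],
    [-6,-23,0,0,0,3.5,0],
    [-5,-27,0,0,0,3.5,0],
    [-3,-31,0,0,0,3.5,0]
  ]
}}

```text
time: 4.95
tcp_pos: [0.5676, 0.0392, 0.1043]
tool_rot: [0.673, 0.74, -0.001, -0.001]
ft_force: [0.5, 0.4, -1.2]
opening: 0.0099
finger_force: 39.4
```

Run:
```python
from h import *
st();look("side","s3",260,130,120,100,6)
st(); print(manip.search_frame("carabiner","side")[:2])
```

```text
t 4.95 tcp [0.5676 0.0392 0.1043] yaw(y) 5.5 zax [-0.002   0.0005 -1.    ] F [ 0.5257  0.3522 -1.1766] open 0.0099 ff 39.395712018013
t 5.0 tcp [0.5738 0.0285 0.1055] yaw(y) 4.8 zax [ 0.0074 -0.0068 -0.9999] F [ 3.6589 -5.4659 -0.3667] open 0.0097 ff 39.36656355857849
[{'extent': [278.4, 206.7, 25.0, 19.5], 'score': 0.61}]
```

View pics/s3.png

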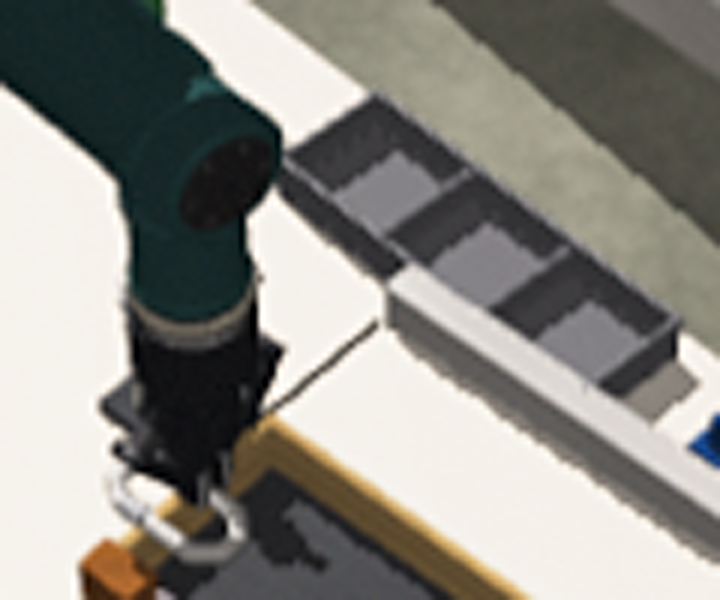

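The carabiner is held level over the crate's left end (side px ≈291,216). I'll set it down inside.

Request:
{"fn": "carry_out", "kwargs": {
  "plan": [
    [1.8,-3,0,0,0,0,0],
    [1.8,-3,-2,0,0,0,0],
    [1.8,-3,-5,0,0,0,0],
    [1.8,-3,-8,0,0,0,0],
    [1.8,-3,-8,0,0,0,0],
    [1.8,-3,-8,0,0,0,0.27],
    [1.8,-3,-8,0,0,0,0.27],
    [1.8,-3,-3.5,0,0,0,0.27]
  ]
}}

```text
time: 5.85
tcp_pos: [0.5843, 0.0108, 0.0665]
tool_rot: [0.673, 0.74, -0.003, -0.003]
ft_force: [0.1, 0.2, -0.1]
opening: 0.0234
finger_force: 0.0
```

Request:
{"fn": "carry_out", "kwargs": {
  "plan": [
    [0,-4,5,0,0,0,0.5],
    [-2,-8,9,0,0,0,0.5],
    [-4,-12,9,0,0,0,0.5],
    [-6,-16,9,0,0,0,0.5],
    [-9,-20,9,0,0,-5,0.5],
    [-12,-24,9,0,0,-8,0.5],
    [-14,-29,9,0,0,-8,0.5],
    [-14,-34,9,0,0,-8,0.5]
  ]
}}

```text
time: 6.65
tcp_pos: [0.445, -0.3197, 0.161]
tool_rot: [0.723, 0.691, 0.0, -0.0]
ft_force: [1.3, 0.8, 0.7]
opening: 0.0429
finger_force: 0.0
```

Run:
```python
from h import *
st();look("top","t4",270,170,200,110,4)
for n in("carabiner","roller","dumbbell"): print(n,manip.search_frame(n,"top")[:2])
st()
```

```text
t 6.65 tcp [ 0.445  -0.3197  0.161 ] yaw(y) -2.6 zax [ 0.0002  0.0006 -1.    ] F [1.2788 0.788  0.6505] open 0.0429 ff 0.0
carabiner [{'extent': [289.6, 235.3, 15.9, 6.4], 'score': 0.72}]
roller [{'extent': [405.3, 244.7, 27.9, 17.0], 'score': 0.66}, {'extent': [407.6, 191.4, 45.9, 31.9], 'score': 0.55}]
dumbbell [{'extent': [407.7, 192.1, 43.6, 32.2], 'score': 0.59}]
t 6.85 tcp [ 0.448  -0.3209  0.1609] yaw(y) -2.8 zax [ 0.0028 -0.0019 -1.    ] F [-0.4221  0.5289 -0.4901] open 0.0426 ff 0.0
```

View pics/t4.png

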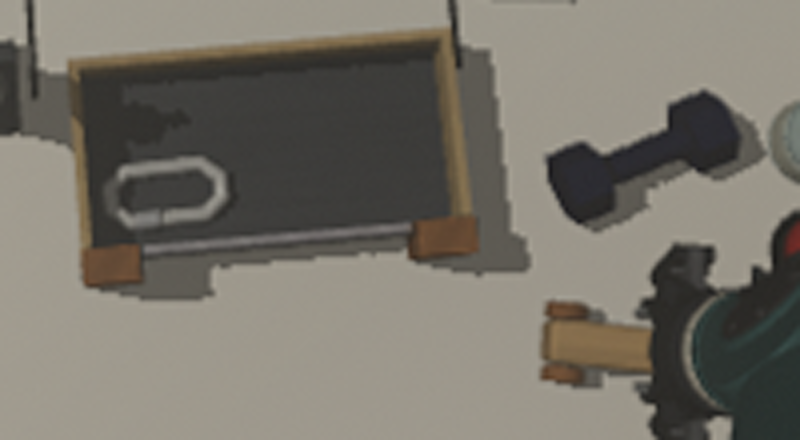

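The carabiner lies in the crate at top px ≈(313,218), and the roller is in place under the hand. I'll grip the roller across its middle.

Request:
{"fn": "carry_out", "kwargs": {
  "plan": [
    [0,-2.4,-3,0,0,-1.6,0.62],
    [0,-2.4,-7,0,0,-1.6,0.62],
    [0,-2.4,-11,0,0,-1.6,0.62],
    [0,-2.4,-13.7,0,0,-1.6,0.62],
    [0,-2.4,-13.7,0,0,-1.6,0],
    [0,-2.4,-13.7,0,0,-1.6,0],
    [0,-2.4,-13.7,0,0,-1.6,0],
    [0,-2.4,-9.5,0,0,-1.6,0]
  ],
  "squeeze": 50
}}

```text
time: 7.65
tcp_pos: [0.4462, -0.3404, 0.0621]
tool_rot: [0.732, 0.681, -0.001, -0.004]
ft_force: [0.5, 0.8, -1.3]
opening: 0.0333
finger_force: 54.7
```

Request:
{"fn": "carry_out", "kwargs": {
  "plan": [
    [0,1,4,0,0,0,0],
    [0,4,8,0,0,2,0],
    [2,8,8,0,0,4,0],
    [4,12,8,0,0,6,0],
    [6.5,16,8,0,0,8,0],
    [9,20,8,0,0,10,0],
    [11.5,24,8,0,0,10,0],
    [14,28,8,0,0,10,0]
  ]
}}

```text
time: 8.45
tcp_pos: [0.5892, -0.0606, 0.1463]
tool_rot: [0.67, 0.742, 0.001, 0.001]
ft_force: [0.2, -1.2, -2.2]
opening: 0.0331
finger_force: 55.0
```

Request:
{"fn": "carry_out", "kwargs": {
  "plan": [
    [2.5,4,0,0,0,0,0],
    [4.6,7.1,0,0,0,0,0],
    [4.6,7.1,0,0,0,0,0]
  ]
}}

```text
time: 8.75
tcp_pos: [0.6383, 0.0177, 0.1461]
tool_rot: [0.666, 0.746, 0.004, 0.001]
ft_force: [0.0, -0.0, -1.7]
opening: 0.0338
finger_force: 55.0
```

Run:
```python
from h import *
st();manip.capture("top")
for n in("carabiner","roller","dumbbell"): print(n,manip.search_frame(n,"top")[:2])
print(ray("top",(312.5,217.5),.018))
st()
```

```text
t 8.75 tcp [0.6383 0.0177 0.1461] yaw(y) 6.5 zax [ 0.0069  0.0053 -1.    ] F [ 0.0006 -0.0365 -1.7205] open 0.0338 ff 54.99765872955322
carabiner [{'extent': [319.3, 210.2, 9.0, 16.2], 'score': 0.49}, {'extent': [318.2, 224.9, 52.4, 7.8], 'score': 0.16}]
roller [{'extent': [324.6, 176.0, 10.7, 22.4], 'score': 0.71}]
dumbbell [{'extent': [406.5, 190.9, 47.5, 34.7], 'score': 0.76}, {'extent': [372.7, 225.1, 14.1, 9.6], 'score': 0.42}]
[0.5657 0.0072 0.018 ]
t 8.95 tcp [0.6332 0.0068 0.1451] yaw(y) 5.7 zax [ 0.0003 -0.0009 -1.    ] F [-0.2826 -0.9222 -1.9512] open 0.0331 ff 55.01180112361908
```

Request:
{"fn": "carry_out", "kwargs": {
  "plan": [
    [-0.1,0,-4,0,0,0,0],
    [-0.1,0,-8,0,0,0,0],
    [-0.1,0,-10.6,0,0,0,0],
    [-0.1,0,-10.6,0,0,0,0],
    [-0.1,0,-10.6,0,0,0,0.5],
    [-0.1,0,-10.6,0,0,0,0.5],
    [-0.1,0,-6,0,0,0,0.5],
    [-0.1,0,-1,0,0,0,0.5]
  ]
}}

```text
time: 9.75
tcp_pos: [0.6325, 0.0076, 0.1347]
tool_rot: [0.671, 0.742, -0.001, -0.0]
ft_force: [1.9, -0.6, 0.3]
opening: 0.0426
finger_force: 0.0
```

Request:
{"fn": "carry_out", "kwargs": {
  "plan": [
    [0,-4,2,0,0,2,0.5],
    [-1,-9,2,0,0,4,0.5],
    [-1,-14,2,0,0,7,0.5],
    [-2,-19,2,0,0,10,0.6],
    [-2,-24,2,0,0,13,0.6],
    [-3,-29,2,0,0,16,0.6],
    [-3.6,-33,0,0,0,16,0.6],
    [-3.6,-36.7,-2,0,0,16,0.6]
  ]
}}

```text
time: 10.55
tcp_pos: [0.5964, -0.364, 0.1165]
tool_rot: [0.562, 0.827, -0.001, 0.003]
ft_force: [0.8, 0.8, -0.6]
opening: 0.0512
finger_force: 0.0
```

Run:
```python
from h import *
st();a=save("top","t5")[170:280,270:470];b=save("side","s5")[180:320,260:420]
o=np.vstack([cv2.resize(a,(480,264)),cv2.resize(b,(480,336))[:336]])
cv2.imwrite("pics/c5.png",cv2.cvtColor(o,cv2.COLOR_RGB2BGR))
st()
```

```text
t 10.55 tcp [ 0.5964 -0.364   0.1165] yaw(y) 21.6 zax [ 0.0043 -0.0043 -1.    ] F [ 0.8123  0.8425 -0.56  ] open 0.0512 ff 0.0
t 10.65 tcp [ 0.5933 -0.3681  0.1136] yaw(y) 21.2 zax [-0.0013 -0.0063 -1.    ] F [-0.3973 -1.393   0.6188] open 0.0509 ff 0.0
```

View pics/c5.png

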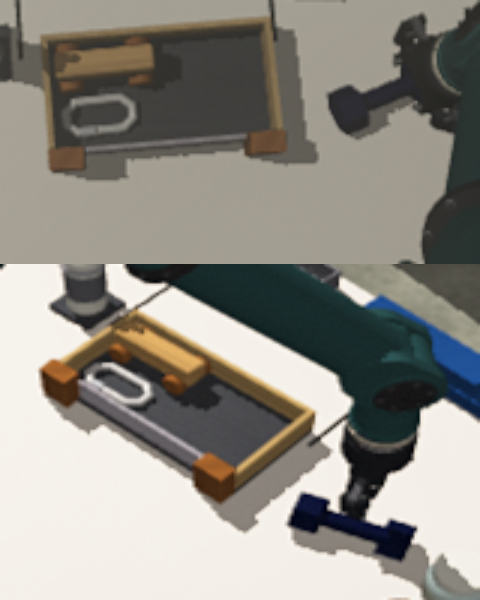

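The carabiner and roller both lie in the crate, and the hand is over the dumbbell's handle (side px ≈377,350). Time to grip it.

Request:
{"fn": "carry_out", "kwargs": {
  "plan": [
    [0,0.3,-4,0,0,0,0.6],
    [0,0.3,-8,0,0,0,0.6],
    [0,0.3,-10.2,0,0,0,0.6],
    [0,0.3,-10.2,0,0,0,0.6],
    [0,0.3,-10.2,0,0,0,0],
    [0,0.3,-10.2,0,0,0,0],
    [0,0.3,-10.2,0,0,0,0],
    [0,0.3,-6,0,0,0,0]
  ],
  "squeeze": 90
}}

```text
time: 11.45
tcp_pos: [0.5931, -0.353, 0.05]
tool_rot: [0.56, 0.828, -0.0, -0.005]
ft_force: [0.1, 1.3, -5.2]
opening: 0.023
finger_force: 89.6
```

Request:
{"fn": "carry_out", "kwargs": {
  "plan": [
    [0,0,4,0,0,0,0],
    [0,0,8,0,0,0,0],
    [0,4,8,0,0,-4,0],
    [0,8,8,0,0,-8,0],
    [0,12,8,0,0,-12,0],
    [-0.5,16,8,0,0,-16,0],
    [-0.8,20,8,0,0,-16,0],
    [-0.8,22.9,8,0,0,-16,0]
  ]
}}

```text
time: 12.25
tcp_pos: [0.5883, -0.1223, 0.1342]
tool_rot: [0.669, 0.743, 0.001, -0.001]
ft_force: [0.5, 0.2, -4.7]
opening: 0.0229
finger_force: 90.0
```

Run:
```python
from h import *
st();b=save("side","s6")[180:320,260:420]
cv2.imwrite("pics/c6.png",cv2.cvtColor(cv2.resize(b,None,fx=4,fy=4),cv2.COLOR_RGB2BGR))
st();st()
```

```text
t 12.25 tcp [ 0.5883 -0.1223  0.1342] yaw(y) 6.0 zax [-0.0004  0.0024 -1.    ] F [ 0.5137  0.221  -4.6584] open 0.0229 ff 89.98677134513855
t 12.3 tcp [ 0.5887 -0.1155  0.1338] yaw(y) 6.4 zax [-0.0016  0.0078 -1.    ] F [-0.2703  5.6215 -5.8801] open 0.0235 ff 90.00065445899963
t 12.3 tcp [ 0.5887 -0.1155  0.1338] yaw(y) 6.4 zax [-0.0016  0.0078 -1.    ] F [-0.2703  5.6215 -5.8801] open 0.0235 ff 90.00065445899963
```

View pics/c6.png

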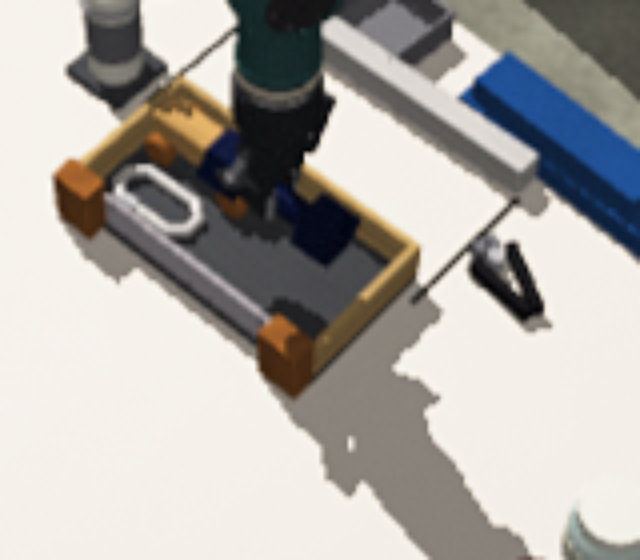

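The dumbbell hangs level over the crate, with heads at side px ≈(314,220) and (341,237). A quick check of where it would land comes first.

Run:
```python
from h import *
manip.capture("side");st()
for uv in((314.5,220),(341.2,237)): print(ray("side",uv,.150))
```

```text
t 12.35 tcp [ 0.5892 -0.1183  0.1339] yaw(y) 6.4 zax [-0.0006  0.0057 -1.    ] F [-0.5896  0.365  -5.7302] open 0.0233 ff 90.00410199165344
[ 0.5767 -0.0653  0.15  ]
[ 0.5947 -0.1806  0.15  ]
```

Request:
{"fn": "carry_out", "kwargs": {
  "plan": [
    [-0.1,-0.5,-3,0,0,0,0],
    [-0.1,-0.5,-7,0,0,0,0],
    [-0.1,-0.5,-7,0,0,0,0],
    [-0.1,-0.5,-7,0,0,0,0]
  ]
}}

```text
time: 12.75
tcp_pos: [0.5876, -0.1318, 0.0641]
tool_rot: [0.67, 0.742, -0.0, -0.001]
ft_force: [0.9, -0.7, -4.3]
opening: 0.023
finger_force: 89.7
```

Request:
{"fn": "carry_out", "kwargs": {
  "plan": [
    [0,0.4,-1.5,0,0,0,0],
    [0,0.4,-3.4,0,0,0,0],
    [0,0.4,-3.6,0,0,0,0],
    [0,0.4,-3.6,0,0,0,0.42],
    [0,0.4,-3.6,0,0,0,0.42],
    [0,0.4,1,0,0,0,0.42],
    [0,0.4,6,0,0,0,0.42],
    [-2,0.4,10,0,0,0,0.42]
  ]
}}

```text
time: 13.55
tcp_pos: [0.5728, -0.1284, 0.1686]
tool_rot: [0.67, 0.742, 0.003, 0.004]
ft_force: [0.7, 0.4, 0.4]
opening: 0.0362
finger_force: 0.0
```

Request:
{"fn": "carry_out", "kwargs": {
  "plan": [
    [-4,4,0,0,0,0,0],
    [-8,8,0,0,0,0,0],
    [-12,12,0,0,0,0,0],
    [-13,16,0,0,0,0,0],
    [-13,17,0,0,0,0,0]
  ]
}}

```text
time: 14.05
tcp_pos: [0.4352, 0.0456, 0.1654]
tool_rot: [0.669, 0.744, 0.001, -0.001]
ft_force: [0.4, -0.6, -0.2]
opening: -0.0001
finger_force: 0.0
```

Run:
```python
from h import *
st();a=save("top","t7")[120:280,240:440]
cv2.imwrite("pics/c7.png",cv2.cvtColor(cv2.resize(a,None,fx=4,fy=4),cv2.COLOR_RGB2BGR))
for n in("post_left","post_right"):print(n,manip.search_frame(n,"top")[:1])
```

```text
t 14.05 tcp [0.4352 0.0456 0.1654] yaw(y) 6.1 zax [-0.0003  0.0026 -1.    ] F [ 0.3751 -0.6463 -0.2329] open -0.0001 ff 0.0
post_left [{'extent': [289.8, 231.9, 15.6, 8.7], 'score': 0.44}]
post_right [{'extent': [370.5, 225.8, 17.5, 11.2], 'score': 0.73}]
```

View pics/c7.png

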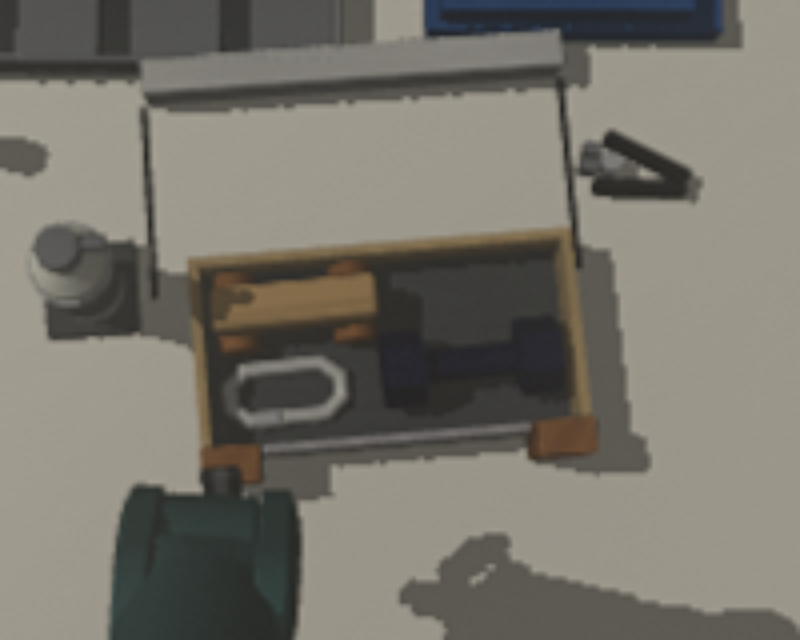

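All three pieces lie in the crate: roller at top px ≈(314,196), carabiner (312,218), dumbbell (358,210). The closed fingers are before the left post, so pushing starts from there.

Request:
{"fn": "carry_out", "kwargs": {
  "plan": [
    [1,0.5,-4,0,0,0,0],
    [2,0.8,-8,0,0,0,0],
    [3,0.8,-13.3,0,0,0,0],
    [3,0.8,-13.3,0,0,0,0],
    [4,0.9,-13.3,0,0,0,0],
    [5,1,-13.3,0,0,0,0],
    [6,1.1,-13.3,0,0,0,0],
    [7,1.2,-13.3,0,0,0,0]
  ]
}}

```text
time: 15.0
tcp_pos: [0.4984, 0.0545, 0.0317]
tool_rot: [0.67, 0.742, -0.006, -0.008]
ft_force: [-13.8, 5.4, 6.8]
opening: -0.0002
finger_force: 6.5
```

```bash
cat >> h.py <<'E'
B=np.array([.738,-.051]);TH=.083;EX=np.array([np.cos(TH),np.sin(TH)]);EY=np.array([-EX[1],EX[0]])
def crate():
    im=manip.capture("top"); P={}
    hsv=cv2.cvtColor(im,cv2.COLOR_RGB2HSV)
    m=cv2.inRange(hsv,(3,120,60),(14,255,255)); m=cv2.morphologyEx(m,cv2.MORPH_OPEN,np.ones((2,2),np.uint8)); m[:,:280]=0;m[:,400:]=0
    n,l,s,c=cv2.connectedComponentsWithStats(m)
    for i in range(1,n):
        if s[i,4]>30: print('blob',s[i],c[i],'top~',ray("top",c[i],.06)[:2])
    for nm in("post_left","post_right"):
        for d in manip.search_frame(nm,"top")[:2]:
            x,y,w,h=d["extent"];print(nm,np.round(d["extent"],1),round(d["score"],2),ray("top",(x+w/2,y+h/2),.06)[:2])
def bay(p): d=np.array(p)[:2]-B; return np.array([d@EX,d@EY])
E
python3 - <<'E'
from h import *
crate();s=st();print(bay(s["tcp_pos"]))
E
```

```text
blob [373 227  15   8 114] [380.3684 230.4649] top~ [ 0.5233 -0.199 ]
post_left [370.  225.5  15.    8.7] 0.41 [ 0.5251 -0.1904]
post_right [370.8 224.6  15.3  11.4] 0.59 [ 0.5237 -0.1932]
t 15.15 tcp [0.5026 0.0548 0.0321] yaw(y) 5.9 zax [-0.0111  0.0021 -0.9999] F [-8.771   4.5488  2.4436] open 0.0001 ff 6.900557375047356
[-0.2258  0.125 ]
```

Request:
{"fn": "carry_out", "kwargs": {
  "plan": [
    [0.5,0,0,0,0,0,0],
    [1,0.1,0,0,0,0,0],
    [1,0.1,0,0,0,0,0],
    [-1,0,0,0,0,0,0],
    [-3,0,0,0,0,0,0],
    [-3,-5,0,0,0,0,0],
    [-3,-10,0,0,0,0,0],
    [-2.5,-15,0,0,0,0,0]
  ]
}}

```text
time: 15.95
tcp_pos: [0.4838, -0.0984, 0.0329]
tool_rot: [0.67, 0.742, 0.0, 0.001]
ft_force: [0.1, 0.7, 1.8]
opening: -0.0
finger_force: 0.0
```

Request:
{"fn": "carry_out", "kwargs": {
  "plan": [
    [0.5,-5,0,0,0,0,0],
    [1,-10,0,0,0,0,0],
    [1,-10.3,0,0,0,0,0]
  ]
}}

```text
time: 16.25
tcp_pos: [0.4948, -0.2109, 0.0338]
tool_rot: [0.676, 0.737, -0.001, 0.006]
ft_force: [0.0, -0.1, -0.2]
opening: 0.0002
finger_force: 0.0
```

Run:
```python
from h import *
crate();s=st();print(bay(s["tcp_pos"]))
```

```text
blob [373 227   9   8  62] [376.6774 230.1935] top~ [ 0.524  -0.1879]
post_left [287.3 222.2  13.5   9.7] 0.56 [0.5325 0.0629]
post_right [370.6 229.3   8.4   3.4] 0.56 [ 0.5216 -0.1821]
t 16.4 tcp [ 0.4935 -0.2002  0.0324] yaw(y) 5.7 zax [ 0.0019 -0.0012 -1.    ] F [-0.1412  0.8788  0.4946] open 0.0003 ff 0.0
[-0.2561 -0.1284]
```

Request:
{"fn": "carry_out", "kwargs": {
  "plan": [
    [1,0.1,0,0,0,0,0],
    [2,0.1,0,0,0,0,0],
    [3,0.2,0,0,0,0,0],
    [4,0.3,0,0,0,0,0],
    [5,0.4,0,0,0,0,0],
    [6,0.4,0,0,0,0,0],
    [6,0.4,0,0,0,0,0]
  ]
}}

```text
time: 17.1
tcp_pos: [0.5472, -0.1989, 0.032]
tool_rot: [0.671, 0.741, -0.005, -0.002]
ft_force: [-11.8, -10.5, 11.1]
opening: -0.0
finger_force: 13.2
```

Request:
{"fn": "carry_out", "kwargs": {
  "plan": [
    [-2,0,0,0,0,0,0],
    [-4.5,0,0,0,0,0,0],
    [-6,4,0,0,0,0,0],
    [-6,9,0,0,0,0,0],
    [-6,14,0,0,0,0,0],
    [-6,18,0,0,0,0,0]
  ]
}}

```text
time: 17.7
tcp_pos: [0.4929, -0.009, 0.0314]
tool_rot: [0.668, 0.744, 0.001, -0.001]
ft_force: [0.9, 0.3, -0.9]
opening: 0.0
finger_force: 0.0
```

Run:
```python
from h import *
crate();s=st();print(bay(s["tcp_pos"]))
```

```text
blob [372 210  15  10 107] [379.1682 214.5234] top~ [ 0.5718 -0.1964]
blob [290 222  14  10 103] [296.1068 226.3204] top~ [0.5347 0.0566]
post_right [368.9 210.5  17.9  10.3] 0.76 [ 0.5683 -0.1923]
post_right [463.8 223.3  24.8  17.9] 0.27 [ 0.5191 -0.489 ]
t 17.85 tcp [ 0.4933 -0.0079  0.0313] yaw(y) 6.5 zax [ 0.      0.0029 -1.    ] F [ 0.1346 -0.3279 -0.4538] open 0.0004 ff 0.0
[-0.2403  0.0632]
```

Request:
{"fn": "carry_out", "kwargs": {
  "plan": [
    [-1.5,4,0,0,0,0,0],
    [-1.5,6.2,0,0,0,0,0],
    [0,6.2,0,0,0,0,0],
    [1.3,6.2,0,0,0,0,0],
    [2.3,6.3,0,0,0,0,0],
    [3.3,6.4,0,0,0,0,0],
    [4.3,6.5,0,0,0,0,0],
    [5.3,6.6,0,0,0,0,0]
  ]
}}

```text
time: 18.65
tcp_pos: [0.5199, 0.0519, 0.0314]
tool_rot: [0.67, 0.742, -0.016, -0.021]
ft_force: [-35.9, 7.3, 46.8]
opening: -0.0001
finger_force: 28.5
```

Request:
{"fn": "carry_out", "kwargs": {
  "plan": [
    [0.6,0,0,0,0,0,0],
    [0.6,0,0,0,0,0,0],
    [-2,0,0,0,0,0,0],
    [-4,-1,0,0,0,0,0],
    [-4,-6,0,0,0,0,0],
    [-4,-11,0,0,0,0,0],
    [-4,-15,0,0,0,0,0]
  ]
}}

```text
time: 19.35
tcp_pos: [0.5064, -0.1027, 0.0314]
tool_rot: [0.671, 0.741, -0.0, 0.001]
ft_force: [0.2, 0.5, -0.5]
opening: -0.0004
finger_force: 0.0
```

```bash
cat >> h.py <<'E'
def pose(L,R):
    L,R=map(np.array,(L,R));d=L-R;y=np.arctan2(-d[0],d[1]);c=(L+R)/2+.084*np.array([np.cos(y),np.sin(y)])
    print('crate bay',bay(c),'slew',round(y-TH,3),'contact TCP x L/R',L[0]-.0285,R[0]-.0285)
E
python3 - <<'E'
from h import *
crate();s=st();print(bay(s["tcp_pos"]))
E
```

```text
blob [371 211  15   9 121] [378.2149 215.0083] top~ [ 0.5703 -0.1935]
blob [288 214   7   8  32] [290.5312 216.4688] top~ [0.5647 0.074 ]
blob [295 214   7   8  50] [298.32 217.7 ] top~ [0.561  0.0502]
post_left [286.2 213.8  15.9   8.8] 0.6 [0.5594 0.0629]
post_right [368.7 213.7  15.1   5.3] 0.66 [ 0.5661 -0.1874]
t 19.5 tcp [ 0.5062 -0.1043  0.0315] yaw(y) 5.3 zax [ 0.0012 -0.003  -1.    ] F [-0.1199 -0.2742 -0.1678] open 0.0001 ff 0.0
[-0.2354 -0.0339]
```

Request:
{"fn": "carry_out", "kwargs": {
  "plan": [
    [0,-5,0,0,0,0,0],
    [0,-9.1,0,0,0,0,0],
    [2,-9.1,0,0,0,0,0],
    [3.4,-9.1,0,0,0,0,0],
    [4,-9,0,0,0,0,0],
    [4.6,-9,0,0,0,0,0],
    [5.2,-8.9,0,0,0,0,0],
    [5.8,-8.9,0,0,0,0,0]
  ]
}}

```text
time: 20.3
tcp_pos: [0.5502, -0.1905, 0.0315]
tool_rot: [0.672, 0.741, -0.008, -0.009]
ft_force: [-21.1, -9.6, 21.0]
opening: 0.0001
finger_force: 14.2
```

Request:
{"fn": "carry_out", "kwargs": {
  "plan": [
    [0.6,0.1,0,0,0,0,0],
    [1.2,0.1,0,0,0,0,0],
    [1.8,0.2,0,0,0,0,0],
    [2.4,0.2,0,0,0,0,0],
    [2.4,0.2,0,0,0,0,0]
  ]
}}

```text
time: 20.8
tcp_pos: [0.5802, -0.1904, 0.0316]
tool_rot: [0.672, 0.741, -0.006, -0.003]
ft_force: [-13.2, -10.8, 14.0]
opening: -0.0001
finger_force: 9.5
```

Request:
{"fn": "carry_out", "kwargs": {
  "plan": [
    [-2,0,0,0,0,0,0],
    [-4.5,0,0,0,0,0,0],
    [-6,4,0,0,0,0,0],
    [-6,9,0,0,0,0,0],
    [-6,14,0,0,0,0,0],
    [-6,18,0,0,0,0,0]
  ]
}}

```text
time: 21.4
tcp_pos: [0.5276, 0.0005, 0.031]
tool_rot: [0.668, 0.744, 0.001, -0.001]
ft_force: [-0.8, -0.4, -0.4]
opening: 0.0001
finger_force: 0.0
```

Run:
```python
from h import *
crate();s=st();print(bay(s["tcp_pos"]))
```

```text
blob [371 199  15   9 111] [377.8018 203.1892] top~ [ 0.6066 -0.193 ]
blob [289 214   9   9  62] [292.6935 217.3871] top~ [0.5619 0.0674]
post_right [366.9 199.1  16.8  10.2] 0.67 [ 0.6035 -0.1852]
t 21.55 tcp [0.528  0.0017 0.0309] yaw(y) 6.5 zax [-0.0007  0.0034 -1.    ] F [ 1.1219 -0.1414 -0.6799] open 0.0 ff 0.0
[-0.2049  0.07  ]
```

Request:
{"fn": "carry_out", "kwargs": {
  "plan": [
    [-2,2,0,0,0,0,0],
    [-2,5.6,0,0,0,0,0],
    [-0.5,5.6,0,0,0,0,0],
    [0.4,5.6,0,0,0,0,0],
    [1,5.6,0,0,0,0,0],
    [1.6,5.7,0,0,0,0,0],
    [2.2,5.7,0,0,0,0,0],
    [2.8,5.8,0,0,0,0,0]
  ]
}}

```text
time: 22.35
tcp_pos: [0.5363, 0.0506, 0.031]
tool_rot: [0.671, 0.742, -0.013, -0.015]
ft_force: [-35.5, -0.6, 42.4]
opening: 0.0001
finger_force: 26.8
```

Request:
{"fn": "carry_out", "kwargs": {
  "plan": [
    [0.6,0.1,0,0,0,0,0],
    [1.2,0.1,0,0,0,0,0],
    [1.8,0.2,0,0,0,0,0],
    [2.4,0.2,0,0,0,0,0],
    [3,0.3,0,0,0,0,0],
    [3,0.3,0,0,0,0,0]
  ]
}}

```text
time: 22.95
tcp_pos: [0.5702, 0.0592, 0.0312]
tool_rot: [0.669, 0.743, -0.008, -0.014]
ft_force: [-24.5, 8.6, 28.5]
opening: -0.0
finger_force: 17.9
```

Request:
{"fn": "carry_out", "kwargs": {
  "plan": [
    [-2,0,0,0,0,0,0],
    [-4,0,0,0,0,0,0],
    [-4.5,-4,0,0,0,0,0],
    [-4.5,-9,0,0,0,0,0],
    [-4.5,-14,0,0,0,0,0]
  ]
}}

```text
time: 23.45
tcp_pos: [0.5407, -0.0868, 0.0311]
tool_rot: [0.67, 0.742, -0.0, 0.0]
ft_force: [0.8, -1.2, -0.4]
opening: 0.0003
finger_force: 0.0
```

Run:
```python
from h import *
crate();s=st();print(bay(s["tcp_pos"]))
```

```text
blob [370 200  15   8  92] [377.587  203.1087] top~ [ 0.6069 -0.1923]
blob [287 202  14   8  87] [293.9195 205.7241] top~ [0.5977 0.0641]
post_left [286.8 199.3  13.2   9.8] 0.45 [0.6024 0.0657]
t 23.6 tcp [ 0.5403 -0.0922  0.0314] yaw(y) 5.2 zax [ 0.0003 -0.0038 -1.    ] F [-0.0373  0.9776  0.1135] open 0.0 ff 0.0
[-0.2004 -0.0247]
```

Request:
{"fn": "carry_out", "kwargs": {
  "plan": [
    [0,-5,0,0,0,0,0],
    [0,-10,0,0,0,0,0],
    [2,-10.2,0,0,0,0,0],
    [3.4,-10.2,0,0,0,0,0],
    [4,-10.2,0,0,0,0,0],
    [4.6,-10.1,0,0,0,0,0],
    [5.2,-10.1,0,0,0,0,0],
    [5.8,-10,0,0,0,0,0]
  ]
}}

```text
time: 24.4
tcp_pos: [0.5856, -0.19, 0.0314]
tool_rot: [0.673, 0.74, -0.008, -0.008]
ft_force: [-19.5, -9.4, 18.0]
opening: 0.0002
finger_force: 12.2
```

Request:
{"fn": "carry_out", "kwargs": {
  "plan": [
    [0.6,0.1,0,0,0,0,0],
    [1.2,0.1,0,0,0,0,0],
    [1.8,0.2,0,0,0,0,0],
    [1.8,0.2,0,0,0,0,0]
  ]
}}

```text
time: 24.8
tcp_pos: [0.6086, -0.1901, 0.0316]
tool_rot: [0.673, 0.74, -0.007, -0.003]
ft_force: [-13.2, -11.4, 13.0]
opening: 0.0001
finger_force: 8.7
```

Request:
{"fn": "carry_out", "kwargs": {
  "plan": [
    [-2,0,0,0,0,0,0],
    [-4,0,0,0,0,0,0],
    [-5.5,4,0,0,0,0,0],
    [-5.5,9,0,0,0,0,0],
    [-5.5,14,0,0,0,0,0],
    [-5.5,18,0,0,0,0,0]
  ]
}}

```text
time: 25.4
tcp_pos: [0.5612, 0.0015, 0.031]
tool_rot: [0.669, 0.743, 0.0, -0.001]
ft_force: [0.2, 0.2, -0.0]
opening: 0.0
finger_force: 0.0
```

Run:
```python
from h import *
crate();s=st();print(bay(s["tcp_pos"]))
```

```text
blob [369 190  15   9 113] [376.3628 194.0088] top~ [ 0.6351 -0.1891]
blob [288 202   8   9  65] [291.6154 205.9692] top~ [0.5969 0.0711]
post_left [248.6 176.3  17.7  14.5] 0.66 [0.6663 0.1776]
post_right [369.1 190.7  13.3  10.5] 0.66 [ 0.629  -0.1871]
t 25.55 tcp [0.5616 0.0032 0.0308] yaw(y) 6.3 zax [-0.001   0.0028 -1.    ] F [-0.3107  0.0808 -0.0356] open -0.0004 ff 0.0
[-0.1713  0.0687]
```

Request:
{"fn": "carry_out", "kwargs": {
  "plan": [
    [-2,2,0,0,0,0,0],
    [-2,5.9,0,0,0,0,0],
    [-0.5,5.9,0,0,0,0,0],
    [0.4,5.9,0,0,0,0,0],
    [1,5.9,0,0,0,0,0],
    [1.6,5.9,0,0,0,0,0],
    [2.2,6,0,0,0,0,0],
    [2.8,6,0,0,0,0,0]
  ]
}}

```text
time: 26.35
tcp_pos: [0.5706, 0.0554, 0.0311]
tool_rot: [0.671, 0.741, -0.013, -0.015]
ft_force: [-34.0, 3.3, 41.3]
opening: -0.0004
finger_force: 25.5
```

Request:
{"fn": "carry_out", "kwargs": {
  "plan": [
    [0.6,0.1,0,0,0,0,0],
    [1.2,0.1,0,0,0,0,0],
    [1.8,0.2,0,0,0,0,0],
    [1.8,0.2,0,0,0,0,0]
  ]
}}

```text
time: 26.75
tcp_pos: [0.5938, 0.0619, 0.0312]
tool_rot: [0.67, 0.742, -0.008, -0.012]
ft_force: [-22.1, 7.6, 24.6]
opening: 0.0003
finger_force: 16.3
```

Request:
{"fn": "carry_out", "kwargs": {
  "plan": [
    [-2,0,0,0,0,0,0],
    [-4,0,0,0,0,0,0],
    [-4.5,-4,0,0,0,0,0],
    [-4.5,-9,0,0,0,0,0],
    [-4.5,-14,0,0,0,0,0]
  ]
}}

```text
time: 27.25
tcp_pos: [0.5625, -0.0834, 0.0312]
tool_rot: [0.67, 0.742, -0.0, 0.0]
ft_force: [1.1, -1.1, -0.4]
opening: 0.0001
finger_force: 0.0
```

Run:
```python
from h import *
crate();s=st();print(bay(s["tcp_pos"]))
```

```text
blob [369 191  14   8  93] [376.4731 194.1183] top~ [ 0.6347 -0.1894]
post_left [285.  192.4  13.8  10.5] 0.48 [0.6227 0.0706]
post_left [249.1 175.2  18.6  13. ] 0.32 [0.6721 0.1748]
post_right [368.2 191.5  15.    9.4] 0.48 [ 0.6282 -0.1869]
t 27.4 tcp [ 0.5621 -0.0891  0.0315] yaw(y) 5.1 zax [ 0.0002 -0.0043 -1.    ] F [ 0.0092  0.9528 -0.2068] open 0.0001 ff 0.0
[-0.1785 -0.0234]
```

Request:
{"fn": "carry_out", "kwargs": {
  "plan": [
    [0,-5,0,0,0,0,0],
    [0,-10,0,0,0,0,0],
    [2,-10,0,0,0,0,0],
    [3.4,-10,0,0,0,0,0],
    [4.2,-10,0,0,0,0,0],
    [5,-9.9,0,0,0,0,0],
    [5.8,-9.9,0,0,0,0,0],
    [6.8,-9.8,0,0,0,0,0]
  ]
}}

```text
time: 28.2
tcp_pos: [0.6174, -0.1835, 0.0311]
tool_rot: [0.672, 0.74, -0.009, -0.008]
ft_force: [-17.8, -8.1, 15.0]
opening: -0.0
finger_force: 11.3
```

Request:
{"fn": "carry_out", "kwargs": {
  "plan": [
    [0,0,0,0,0,0,0],
    [-2,0,0,0,0,0,0],
    [-4.5,0,0,0,0,0,0],
    [-6,4,0,0,0,0,0],
    [-6,9,0,0,0,0,0],
    [-6,14,0,0,0,0,0],
    [-6,18,0,0,0,0,0]
  ]
}}

```text
time: 28.9
tcp_pos: [0.5699, 0.0054, 0.031]
tool_rot: [0.669, 0.743, 0.0, -0.001]
ft_force: [-0.0, 0.3, 0.3]
opening: 0.0001
finger_force: 0.0
```

Run:
```python
from h import *
crate();s=st();print(bay(s["tcp_pos"]))
```

```text
blob [369 185  15   9 111] [376.0991 189.0811] top~ [ 0.6504 -0.1886]
post_right [367.  185.4  16.2   9.8] 0.44 [ 0.6466 -0.1855]
post_right [247.6 174.9  20.8  16.2] 0.23 [0.668 0.176]
t 29.05 tcp [0.5703 0.0072 0.0308] yaw(y) 6.3 zax [-0.0013  0.0027 -1.    ] F [-0.1536 -0.3754  0.0497] open 0.0004 ff 0.0
[-0.1623  0.0719]
```

Request:
{"fn": "carry_out", "kwargs": {
  "plan": [
    [-1,2,0,0,0,0,0],
    [-1,6.1,0,0,0,0,0],
    [1,6.1,0,0,0,0,0],
    [2.2,6.1,0,0,0,0,0],
    [3,6.1,0,0,0,0,0],
    [3.8,6.2,0,0,0,0,0],
    [4.6,6.2,0,0,0,0,0],
    [5.2,6.2,0,0,0,0,0]
  ]
}}

```text
time: 29.85
tcp_pos: [0.6069, 0.0663, 0.0313]
tool_rot: [0.67, 0.742, -0.009, -0.014]
ft_force: [-24.4, 10.1, 26.6]
opening: -0.0
finger_force: 17.5
```

Request:
{"fn": "carry_out", "kwargs": {
  "plan": [
    [0,0,0,0,0,0,0],
    [-2,0,0,0,0,0,0],
    [-4,0,0,0,0,0,0],
    [-4.5,-4,0,0,0,0,0],
    [-4.5,-9,0,0,0,0,0],
    [-4.5,-14,0,0,0,0,0]
  ]
}}

```text
time: 30.45
tcp_pos: [0.5776, -0.08, 0.0312]
tool_rot: [0.671, 0.742, -0.0, 0.0]
ft_force: [0.9, 0.4, 0.7]
opening: -0.0
finger_force: 0.0
```

Run:
```python
from h import *
crate();s=st();print(bay(s["tcp_pos"]))
im=save("top","t8")[120:280,240:440]
cv2.imwrite("pics/c8.png",cv2.cvtColor(cv2.resize(im,None,fx=4,fy=4),cv2.COLOR_RGB2BGR))
```

```text
blob [369 185  15   9 101] [376.5347 189.2277] top~ [ 0.65   -0.1899]
post_left [290.5 146.3  39.1  19.1] 0.72 [0.7549 0.0156]
post_right [368.5 185.2  14.4  10.6] 0.57 [ 0.646  -0.1873]
t 30.6 tcp [ 0.5771 -0.0859  0.0315] yaw(y) 5.1 zax [ 0.0003 -0.005  -1.    ] F [-0.0242  0.9122 -0.1892] open -0.0002 ff 0.0
[-0.1632 -0.0214]
```

View pics/c8.png

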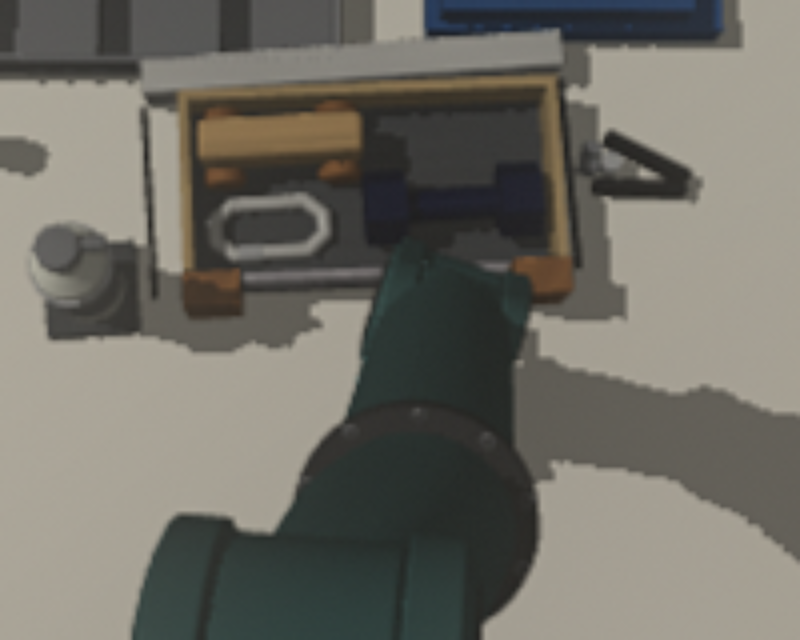

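The crate is nearly home, with the kit still inside and a small gap left to the rail (top px row ≈145). The right side needs about 14 mm more and the left about 7 mm.

Request:
{"fn": "carry_out", "kwargs": {
  "plan": [
    [0,-5,0,0,0,0,0],
    [0,-10,0,0,0,0,0],
    [2,-10,0,0,0,0,0],
    [3.4,-10,0,0,0,0,0],
    [4.2,-10,0,0,0,0,0],
    [5,-9.9,0,0,0,0,0],
    [5.7,-9.9,0,0,0,0,0],
    [6.4,-9.8,0,0,0,0,0]
  ]
}}

```text
time: 31.45
tcp_pos: [0.629, -0.1777, 0.031]
tool_rot: [0.671, 0.741, -0.008, -0.009]
ft_force: [-18.9, -6.6, 17.2]
opening: -0.0
finger_force: 11.9
```

Request:
{"fn": "carry_out", "kwargs": {
  "plan": [
    [0,0,0,0,0,0,0],
    [-2,0,0,0,0,0,0],
    [-4.5,0,0,0,0,0,0],
    [-6,4,0,0,0,0,0],
    [-6,9,0,0,0,0,0],
    [-6,14,0,0,0,0,0],
    [-6,18,0,0,0,0,0],
    [-6,23,0,0,0,0,0]
  ]
}}

```text
time: 32.25
tcp_pos: [0.5811, 0.057, 0.0311]
tool_rot: [0.67, 0.742, -0.001, -0.0]
ft_force: [0.5, -0.4, 0.3]
opening: -0.0002
finger_force: 0.0
```

Run:
```python
from h import *
crate();s=st();print(bay(s["tcp_pos"]))
```

```text
blob [370 182  15   9 108] [376.8796 185.7222] top~ [ 0.6609 -0.1912]
post_right [365.8 179.8  14.4  11.6] 0.71 [ 0.6613 -0.1793]
t 32.4 tcp [0.5811 0.0631 0.0308] yaw(y) 6.5 zax [-0.0012  0.0035 -1.    ] F [-0.081  -1.0617 -0.4781] open -0.0003 ff 0.0
[-0.1469  0.1268]
```

Request:
{"fn": "carry_out", "kwargs": {
  "plan": [
    [1,0.7,0,0,0,0,0],
    [2.2,0.7,0,0,0,0,0],
    [3,0.7,0,0,0,0,0],
    [3.6,0.7,0,0,0,0,0],
    [4.2,0.8,0,0,0,0,0],
    [4.2,0.8,0,0,0,0,0],
    [1.5,0.8,0,0,0,0,0],
    [-2,0.8,0,0,0,0,0]
  ]
}}

```text
time: 33.2
tcp_pos: [0.5646, 0.0617, 0.0317]
tool_rot: [0.671, 0.741, 0.001, 0.002]
ft_force: [-0.6, -0.5, 0.6]
opening: 0.0003
finger_force: 0.0
```

Request:
{"fn": "carry_out", "kwargs": {
  "plan": [
    [-2,2,4,0,0,0,0],
    [-2,4,8,0,0,0,0],
    [-2,8,13,0,0,0,0],
    [-2,13,18,0,0,0,0],
    [-2,17,22,0,0,0,0],
    [-2,20,23,0,0,0,0]
  ]
}}

```text
time: 33.8
tcp_pos: [0.5442, 0.2448, 0.2526]
tool_rot: [0.672, 0.74, 0.001, 0.001]
ft_force: [1.1, 0.1, -1.1]
opening: -0.0002
finger_force: 0.0
```

Run:
```python
from h import *
crate();s=st();a=save("top","t9")[120:260,230:400];save("side","s9")
cv2.imwrite("pics/c9.png",cv2.cvtColor(cv2.resize(a,None,fx=4.5,fy=4.2),cv2.COLOR_RGB2BGR))
```

```text
blob [369 182  15   8 105] [376.6476 185.7143] top~ [ 0.661  -0.1905]
blob [291 189  10   4  31] [296.2903 190.1935] top~ [0.646  0.0573]
post_left [285.4 188.9  15.7  10.4] 0.66 [0.6337 0.0666]
post_right [368.  180.3  14.2  12.4] 0.66 [ 0.6585 -0.1857]
t 33.95 tcp [0.5443 0.2497 0.2521] yaw(y) 6.1 zax [ 0.0056  0.004  -1.    ] F [-0.0174 -1.806  -0.066 ] open -0.0 ff 0.0
```

View pics/c9.png

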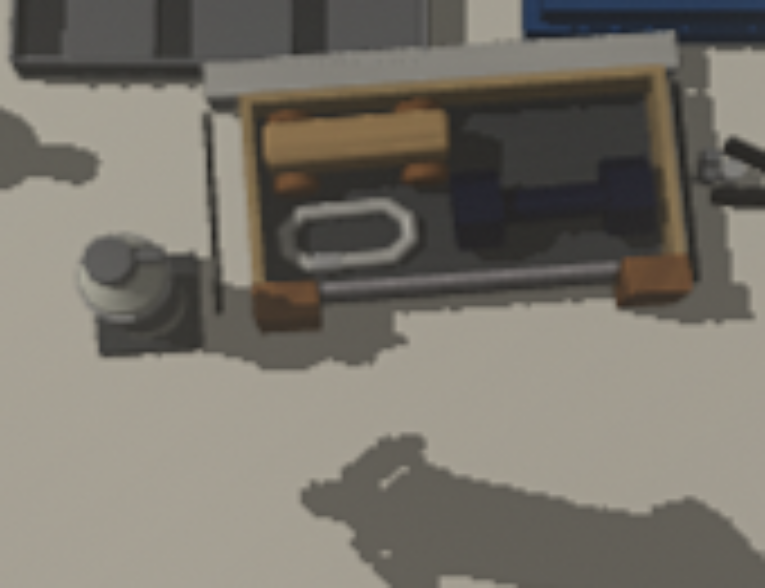

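Run:
```python
from h import *
q=lambda u,v,z:ray("top",(230+u/4.5,120+v/4.2),z)[:2]
for z in(.055,):
  a=q(241,97,z);b=q(668,68,z);print('far corners',bay(a),bay(b))
a=q(285,292,.07);b=q(654,268,.07);print('posts',bay(a),bay(b));pose(a,b)
print('rail near top edge',bay(q(210,97,.04)),bay(q(678,66,.04)),'cap',q(110,258,.194))
print([ (n,[np.round(d["extent"],1) for d in manip.search_frame(n,"side")[:1]]) for n in("cap","post_left","post_right")])
print(proj("side",[.647,.164,.194]),proj("top",[.647,.164,.194]))
```

```text
far corners [0.0714 0.145 ] [ 0.0701 -0.1555]
posts [-0.0816  0.1241] [-0.0837 -0.1275]
crate bay [ 0.0013 -0.0024] slew -0.008 contact TCP x L/R 0.6178623839126954 0.6366118948719166
rail near top edge [0.0776 0.1679] [ 0.0756 -0.1656] cap [0.6479 0.1659]
[('cap', []), ('post_left', [array([300.1, 197.9,  12.4,  19.5])]), ('post_right', [array([312.4, 202.7,  22.8,  13.4])])]
[286.6791 166.3075] [255.1131 181.7683]
```

The crate reads as home: bay x about 0 to −7 mm, slew about −0.01 rad. The cap is at top px ≈(254,181), so I'll go above it.

Request:
{"fn": "carry_out", "kwargs": {
  "plan": [
    [4,-3,0,0,0,0,0],
    [8,-6,0,0,0,0,0],
    [10.3,-8.3,-1,0,0,0,0],
    [10.3,-8.3,-2.5,0,0,0,0],
    [10.3,-8.3,-3.2,0,0,0,0],
    [10.3,-8.3,-3.2,0,0,0,0]
  ]
}}

```text
time: 34.8
tcp_pos: [0.6426, 0.1633, 0.2151]
tool_rot: [0.67, 0.742, -0.002, -0.002]
ft_force: [-0.8, 0.8, -0.6]
opening: -0.0
finger_force: 0.0
```

Run:
```python
from h import *
st();look("side","s10",255,130,80,60,8);st();st()
```

```text
t 34.8 tcp [0.6426 0.1633 0.2151] yaw(y) 5.8 zax [-0.0054 -0.0005 -1.    ] F [-0.7783  0.8091 -0.5997] open -0.0 ff 0.0
t 34.85 tcp [0.6432 0.164  0.2162] yaw(y) 5.9 zax [-0.0035  0.0001 -1.    ] F [ 0.4385  0.0852 -0.0409] open 0.0002 ff 0.0
t 34.85 tcp [0.6432 0.164  0.2162] yaw(y) 5.9 zax [-0.0035  0.0001 -1.    ] F [ 0.4385  0.0852 -0.0409] open 0.0002 ff 0.0
```

View pics/s10.png

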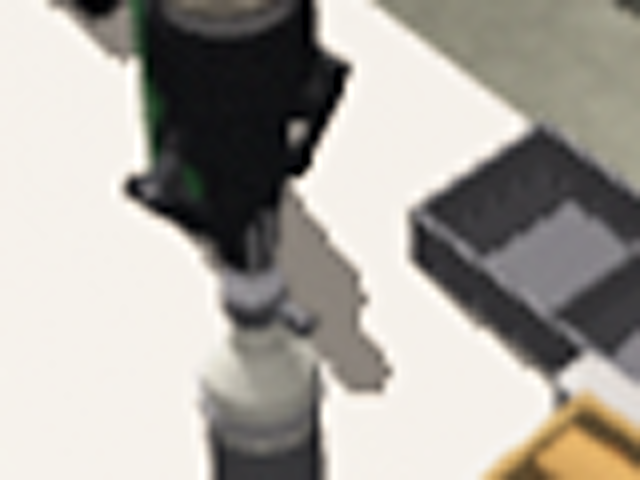

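The fingertips are centred over the cap (side px ≈286,166). First press, slowly.

Request:
{"fn": "carry_out", "kwargs": {
  "plan": [
    [0.3,0.1,-1.5,0,0,0,0],
    [0.3,0.1,-2.2,0,0,0,0],
    [0.3,0.1,-2.8,0,0,0,0],
    [0.3,0.1,-3.2,0,0,0,0],
    [0.3,0.1,-3.2,0,0,0,0]
  ]
}}

```text
time: 35.35
tcp_pos: [0.6475, 0.1654, 0.1864]
tool_rot: [0.67, 0.742, 0.0, -0.001]
ft_force: [-2.8, 1.2, 5.6]
opening: -0.0004
finger_force: 3.1
```

Request:
{"fn": "carry_out", "kwargs": {
  "plan": [
    [0,0,-0.4,0,0,0,0],
    [0,0,-0.4,0,0,0,0]
  ]
}}

```text
time: 35.55
tcp_pos: [0.6477, 0.1654, 0.1859]
tool_rot: [0.67, 0.742, 0.001, -0.001]
ft_force: [-8.8, 0.6, 24.3]
opening: 0.0
finger_force: 11.7
```

Request:
{"fn": "carry_out", "kwargs": {
  "plan": [
    [0,0,1.5,0,0,0,0],
    [0,0,3.5,0,0,0,0],
    [0,0,3.5,0,0,0,0],
    [0,0,3.5,0,0,0,0],
    [0,0,3.5,0,0,0,0]
  ]
}}

```text
time: 36.05
tcp_pos: [0.6472, 0.1638, 0.2153]
tool_rot: [0.67, 0.742, -0.001, -0.0]
ft_force: [-0.2, -0.3, 0.3]
opening: 0.0003
finger_force: 0.0
```

Request:
{"fn": "carry_out", "kwargs": {
  "plan": [
    [0,0,-1.5,0,0,0,0],
    [0,0,-2.3,0,0,0,0],
    [0,0,-2.9,0,0,0,0],
    [0,0,-3.5,0,0,0,0],
    [0,0,-3.5,0,0,0,0],
    [0,0,-3.5,0,0,0,0]
  ]
}}

```text
time: 36.65
tcp_pos: [0.6473, 0.1638, 0.1859]
tool_rot: [0.67, 0.742, -0.0, -0.002]
ft_force: [-10.3, -1.0, 28.3]
opening: -0.0002
finger_force: 13.7
```

Both presses bottomed out at z ≈ 0.186 with 24–28 N. Next I retract clear.

Request:
{"fn": "carry_out", "kwargs": {
  "plan": [
    [0,0,1.5,0,0,0,0],
    [0,0,4,0,0,0,0],
    [0,0,7,0,0,0,0],
    [-4,3,9,0,0,0,0],
    [-8,6,9,0,0,0,0],
    [-10,8,9,0,0,0,0],
    [-10,8,9,0,0,0,0],
    [-10,8,9,0,0,0,0]
  ]
}}

```text
time: 37.45
tcp_pos: [0.5473, 0.2446, 0.2708]
tool_rot: [0.669, 0.743, -0.0, -0.0]
ft_force: [-0.0, 0.1, 0.0]
opening: 0.0002
finger_force: 0.0
```

Run:
```python
from h import *
crate();st();a=save("top","t11")[120:260,230:400]
r=cv2.cvtColor(cv2.imread("pics/t9.png"),cv2.COLOR_BGR2RGB)[120:260,230:400]
print("crate area diff vs t9",np.abs(a[15:75,50:].astype(int)-r[15:75,50:]).mean())
cv2.imwrite("pics/c11.png",cv2.cvtColor(cv2.resize(a,None,fx=4.5,fy=4.2),cv2.COLOR_RGB2BGR))
```

```text
blob [370 182  14   8 103] [376.7961 185.7379] top~ [ 0.6609 -0.191 ]
blob [291 189  10   4  31] [296.2903 190.1935] top~ [0.646  0.0573]
post_right [368.  183.6  12.8   8.6] 0.76 [ 0.6541 -0.1834]
t 37.6 tcp [0.5491 0.2424 0.2712] yaw(y) 5.7 zax [ 0.0004 -0.0012 -1.    ] F [ 0.2206 -0.1766  0.578 ] open -0.0002 ff 0.0
crate area diff vs t9 0.7320833333333333
```

View pics/c11.png

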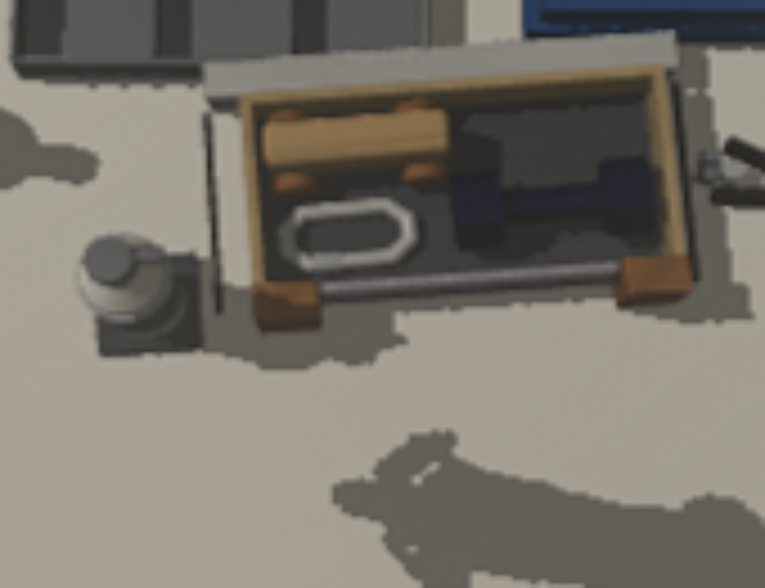

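The picture shows the crate square at the rail with all the kit inside. The cap is up at top px ≈(254,181) and the arm is clear.

```bash
python3 -c "
from plant import manip
print(manip.close_job())"
```

```text
the job is handed in; nothing more can be done
None
```

The job is handed in, with no verdict returned: the dumbbell, roller and carabiner are in the crate (no acrylic box was there), the crate stands square at the rail, and the cap was pressed right down twice and is back up.

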